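# Earth and check at the static tester

### The arm

A 6-joint arm with a two-finger parallel gripper is mounted at the origin on a cart in front of the work surface, level with it; the furniture and walls round the work are solid. World frame = base frame: x ahead of the robot, y to its left, z up, the work surface at z = 0. Lengths are in m, angles in rad, forces in N, time in s.
With the tool pointing down it reaches from about 0.35 to 0.775 m from the base axis. Payload 5.5 kg.
Tool frame: the origin (TCP) lies on the centre line of the jaws, within the pads' length; the fingertips stand arm.finger_overhang ahead of it and the grasp point (between the pads) lies 5 mm behind it (arm.finger_overhang is the distance from the TCP to the fingertips, in m); x points along the fingers, y is the direction in which the jaws open and shut, and the axes are right-handed (so a half turn about x gives the same grasp; the last joint's range is limited). The gripper opens to 85 mm and grips with 20 to 120 N. Pads are 22 mm wide; open, the fingers measure 114 mm over their backs; the gripper's body (76 mm by 85 mm) begins 54 mm behind the grasp point. The pads swing forward as they close: fully open they stand 13 mm farther back than shut.
Start: joints at [1.044, 0.313, 0.046, 1.304, 0, 1.431], TCP at [0.217, 0.533, 0.245] pointing down, gripper open.
Joint ranges: [-2.76, 2.76], [-0.86, 1.69], [-1.03, 1.26], [-2.2, 2.34], [-1.47, 1.5], [-3.14, 3.14]. Speed limits (rad/s): [2.57, 2.57, 3.14, 3.14, 3.14, 3.14].

### API

Orientations are given as a rotation vector (axis times angle).
In Python, from cell import arm gives the robot as it stands.
- The arm moves only by the shell command python3 -m handwheel 'ROWS' [FORCE]. ROWS is JSON, a list of rows, each a list of 3 entries, a list of its own where there are three numbers: the opening, from 0 (shut) to 1 (fully open), then the shift along the tool's x, y, z in cm, then the turn about the tool's x in rad. In form: [[fingers, [tx, ty, tz], roll], ...]. A call has 1 to 10 rows; each row shifts and turns the commanded pose from where the row before left it, along the tool's axes as they then stand; what a row does not reach is not made up. A row lasts 1/12 s, in which the tool goes at most 41.7 mm and 7.16 degrees, less where a joint would pass 70% of its speed; a pose out of reach is approached as far as the arm can. A call is refused whole if a number of a shift passes 4.17 or a number of a turn 0.125, either way. A call with a gripper value outside its range is refused whole. The fingers move at their own pace and stop on an object; FORCE is the grip in N (left out, the last holds). Time passes only in rows, so rows that do not move let the fingers close. It gives the time, the measured TCP pose, the force and the opening at its end, in the units of the state.
- arm.get_obs(): the state, without advancing time (a new reading comes with each control period).
- arm.camera(name): name is "scene" or "top" or "wrist"; returns (picture, depth): 420x560x3 uint8, red, green, blue; 420x560 float32, m along the optical axis (not along the pixel's ray), 0 where there is no reading.
- arm.camera_info(name): a dict with "mtx" (3x3 intrinsics, pixels), "R" (3x3) and "t" (3): a world point X has camera coordinates R X + t. Camera axes: x right, y down, z forward; pixel columns grow to the right and rows downward; lengths in m; the calibration is good to about 2 mm. A picture is of the moment at which its call begins: read the wrist's pose just before it. camera_info takes no time and is no camera call; for the wrist camera it gives the pose at the moment of the call.
- arm.hand_in(): hands the job in, once; it reports no verdict.
The state is a dict: "t": time; "joints": joint angles; "dq": joint speeds; "joint_efforts": joint torques, N m; "tool_pos": TCP position; "tool_rot": TCP orientation; "ft_force": force on the tool from outside, world axes, zero at the start; "wrist_torque": the same for the moment, N m; "width": finger opening in m.
Only numpy, scipy, OpenCV 4.12 (cv2) and the standard library are available. Lean on these libraries where they do the work, as an engineer would, in place of code of your own. Each camera call takes 0.05 s, during which the arm holds its last target.

### The job

Do the static check before board work: with the fingertips, first lightly touch the broad dome of the earth point, then gently press the wide rectangular plate of the static tester fully down, keep it down for a good second, and withdraw. Leave the tester's two round buttons, the other two terminals and everything else on the bench alone; nothing is to be lifted or shifted.

Things in the scene. Friction and masses are not known exactly. Their poses are not given: they have to be found in the camera images.
- earth_point: Earth point, screwed to the bench: black square base 48 x 48 x 14 mm that carries one broad steel dome on a flat dark collar. Origin at the centre of its underside, z up. One of three terminals on alike bases that stand in a row across the bench and change places.
- dome_top (a point): Top centre of the earth point's dome, 40 mm above the bench when untouched. The dome is 36 mm in diameter and lies on the vertical axis of its base.
- earth_dome (a joint): How far the sprung dome is pushed down, m: 0 untouched, 0.006 at its stop; about 0.5 N starts it and 3.5 N reaches the stop.
- clamp_post: Clamp terminal, not to be touched: the same black base with a narrow upright threaded post and a hexagonal nut 17 mm wide, 46 mm high in all. Origin at the centre of its underside.
- twin_socket: Twin socket terminal, not to be touched: the same black base with two hollow steel sockets 16 mm in diameter side by side, 28 mm high in all. Origin at the centre of its underside.
- tester: Static tester: loose low grey console, 100 mm (its x) x 140 mm (its y) x 33 mm high, 0.6 to 1.3 kg, on four rubber feet, nearer the robot than the terminals. Origin at the centre of its underside; y runs from the round buttons' end to the plate's end.
- plate_top (a point): Top centre of the tester's wide rectangular metal plate (42 mm in the tester's x, 62 mm in its y), 27 mm from the tester's centre along its +y, 43 mm above the bench when untouched; a 36 mm high black frame surrounds it.
- test_plate (a joint): How far the sprung plate is pressed, m: 0 up, 0.006 fully down at its stop; about 0.6 N starts it and 4.3 N reaches the stop. It springs back when let go.
- round_button_1 (a joint): Travel of one small round button of the tester (18 mm in diameter, top 42 mm above the bench, at tester x -24, y -44 mm), m: 0 up, 0.004 down; not to be pressed.
- round_button_2 (a joint): Travel of the other small round button (same size and height, at tester x +24, y -44 mm), m: 0 up, 0.004 down; not to be pressed.
- flux_bottle: Bystander: small dropper bottle, 31 mm in diameter, 81 mm high, standing upright. Origin at the centre of its underside.
- loupe: Bystander: black eye loupe, 37 mm in diameter, 41 mm high, standing on its rim. Origin at the centre of its underside.
- driver_1: Bystander: thin screwdriver lying flat, 156 x 13 x 11 mm, long along its y. Origin at the centre of its underside.
- usb_stick: Bystander: memory stick lying flat between the terminals, 51 x 18 x 9 mm, long along its y. Origin at the centre of its underside.
- board_1: Bystander: small circuit board lying between the terminals, 43 x 26 x 10 mm, long along its y. Origin at the centre of its underside.
- heat_sink: Bystander: finned metal heat sink, 36 x 44 x 19 mm. Origin at the centre of its underside.
- tape_green: Bystander: roll of tape lying flat, 78 x 84 x 20 mm. Origin at the centre of its underside.
Mind the look-alikes: they are no part of the job. What is shaped like the earth_point but white or yellow is not meant.

How it is judged:
By the outcome, as a careful person would: the job done as asked, in the order asked, and still so for the second after the job is handed in, with the robot touching nothing.
It also fails if it takes over 48 s, if anything falls off the work surface, if the arm or the gripper's body presses on something with over 40 N, if the wrist force passes 120 N, or if a joint passes its speed limit or range.

## Working session

There is one attempt and no reset: what is moved stays moved. The work goes in short steps, Python scripts to look and compute and a shell command to move; the robot and the scene stay as the last step left them, time stands still between calls to the robot, and variables do not carry over. Pictures are saved under pics/ and viewed, and the job is handed in when it is done.

```bash
mkdir -p pics; ls; python3 - <<'E'
from cell import arm
import cv2, numpy as np
o=arm.get_obs(); print(o, arm.finger_overhang)
for n in("scene","top"):
    p,d=arm.camera(n); cv2.imwrite(f"pics/{n}0.png",p[:,:,::-1]); np.savez(f"{n}0.npz",p=p,d=d,**arm.camera_info(n))
    print(n,arm.camera_info(n))
E
```

```text
pics
{'t': 0.0, 'joints': array([1.04440921e+00, 3.14027798e-01, 4.49494195e-02, 1.30359888e+00,
       1.76137356e-06, 1.43122919e+00]), 'dq': array([-0.00103565,  0.00024897,  0.00209232, -0.00208328, -0.00021948,
       -0.00042903]), 'joint_efforts': array([-1.16533515e-04, -4.80630505e+01,  2.98531044e+01,  1.96498632e-02,
       -9.46689920e-05,  1.39788699e-05]), 'tool_pos': array([0.21665382, 0.53208321, 0.24438118]), 'tool_rot': array([ 0.30208752,  1.55002784, -0.30489344]), 'ft_force': array([ 0.55482162, -0.10755062,  0.11377864]), 'wrist_torque': array([-0.04959891, -0.05955703, -0.02726042]), 'width': 0.08552470247343259} 0.014
scene {'mtx': array([[472.94587708,   0.        , 279.99995412],
       [  0.        , 472.94587708, 208.58804832],
       [  0.        ,   0.        ,   1.        ]]), 'R': array([[ 0.6794148 , -0.73369576, -0.00927707],
       [-0.54701824, -0.49804052, -0.67284967],
       [ 0.48904659,  0.46221875, -0.73972107]]), 't': array([-0.39713634,  0.3473629 ,  0.6584032 ])}
top {'mtx': array([[414.27187091,   0.        , 276.19895782],
       [  0.        , 414.27187091, 209.71175893],
       [  0.        ,   0.        ,   1.        ]]), 'R': array([[ 0.00138313, -0.99967464, -0.02546948],
       [-0.98059722,  0.0036369 , -0.19599966],
       [ 0.19602852,  0.0252464 , -0.98027315]]), 't': array([-0.01810558,  0.54771015,  0.79925776])}
```

View pics/top0.png

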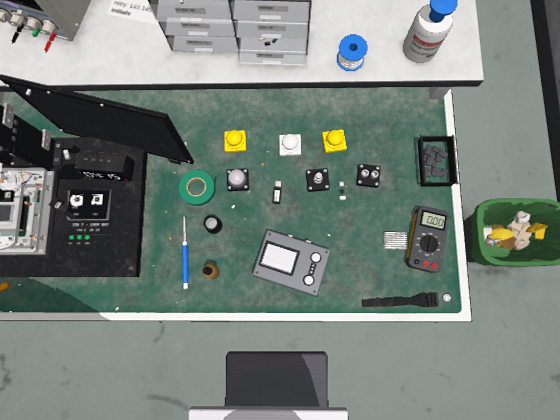

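View pics/scene0.png

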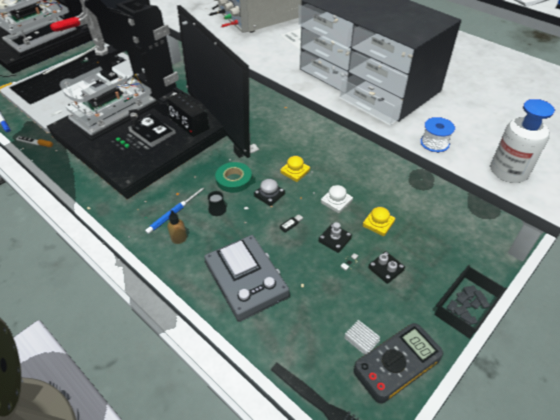

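The top view shows three terminals on black bases: a broad dome at (237,178), a narrow post with a nut at (317,179) and twin sockets at (369,175). The dome look-alikes at (235,140), (290,145) and (334,140) are yellow, white and yellow. The earth point should be (237,178), being a steel dome on black. The tester's plate is at (279,259), with its buttons at (315,258) and (309,280). Next I'll check this in an enlarged crop and measure.

```bash
cat > h.py <<'E'
import numpy as np, cv2
def ray(c,u,v,z):
    R,t,K=c['R'],c['t'],c['mtx']
    d=R.T@np.linalg.solve(K,[u,v,1.]); o=-R.T@t
    return o+d*(z-o[2])/d[2]
def cloud(c):
    d=c['d']; v,u=np.mgrid[:420,:560]
    P=np.stack([u,v,np.ones_like(u)],-1)@np.linalg.inv(c['mtx']).T*d[...,None]
    return (P-c['t'])@c['R']
E
python3 - <<'E'
from h import *
T=np.load('top0.npz'); S=np.load('scene0.npz')
a=cv2.resize(T['p'][120:300,170:400],None,fx=3.4,fy=3.3,interpolation=2)
cv2.imwrite('pics/crop_top.png',a[:,:,::-1])
a=cv2.resize(S['p'][140:330,140:420],None,fx=2.8,fy=2.8,interpolation=2)
cv2.imwrite('pics/crop_scene.png',a[:,:,::-1])
for n,c,pts in(('top',T,dict(dome=(237,178),plate=(279,259),b1=(315,258),b2=(309,280),clamp=(317,179),twin=(369,175))),('scene',S,dict(dome=(268,185),plate=(239,259)))):
    P=cloud(c)
    for k,(u,v) in pts.items(): print(n,k,P[v,u].round(4),ray(c,u,v,.042).round(4))
E
```

```text
top dome [0.6194 0.0652 0.0412] [0.6192 0.0651 0.042 ]
top plate [ 0.4474 -0.0243  0.0429] [ 0.4475 -0.0243  0.042 ]
top b1 [ 0.4496 -0.0977  0.041 ] [ 0.4495 -0.0976  0.042 ]
top b2 [ 0.4053 -0.0847  0.043 ] [ 0.4053 -0.0848  0.042 ]
top clamp [ 0.6179 -0.1052  0.0352] [ 0.616  -0.1047  0.042 ]
top twin [ 0.6318 -0.2199  0.0153] [ 0.6241 -0.2144  0.042 ]
scene dome [0.618  0.0638 0.0379] [0.6151 0.0609 0.042 ]
scene plate [ 0.4462 -0.0307  0.0448] [ 0.4475 -0.029   0.042 ]
```

View pics/crop_top.png

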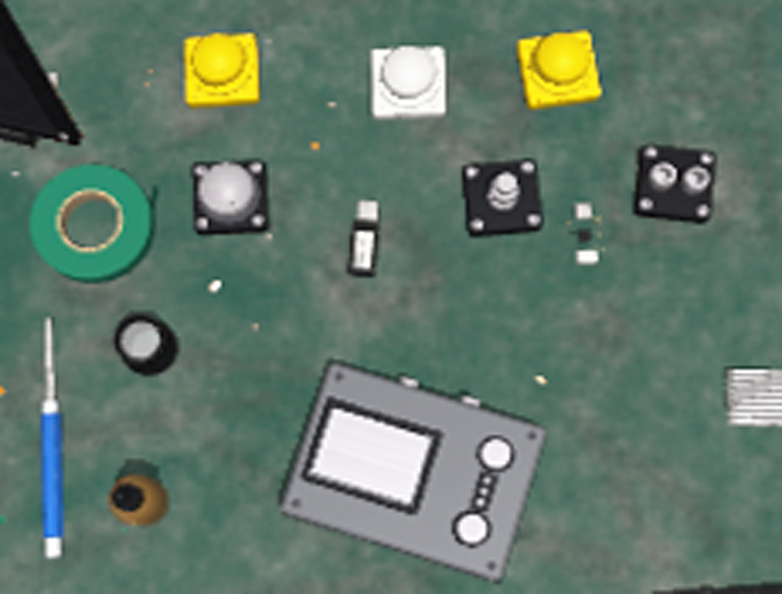

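View pics/crop_scene.png

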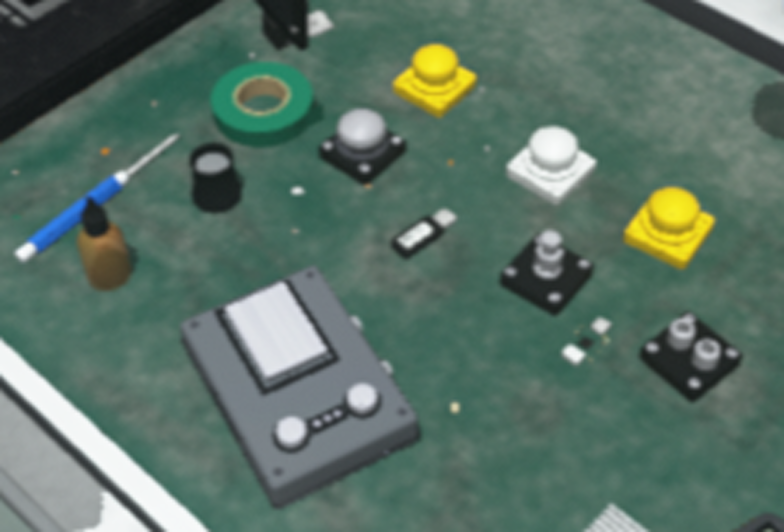

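The crops confirm it: the steel dome on black (crop 228,190) is the earth point, since the others have a post or sockets, or are coloured. The tester's plate is at crop (373,457). Now precise centres from masks.

```bash
python3 - <<'E'
from h import *
T=np.load('top0.npz'); S=np.load('scene0.npz')
def comp(m,seed):
    n,l=cv2.connectedComponents(m.astype(np.uint8),connectivity=4); return l==l[seed[1],seed[0]] 
for n,c,pl,dm,bx in(('top',T,(279,259),(237,178),(222,160,254,196)),('scene',S,(239,259),(268,185),(250,170,290,208))):
    g=c['p'].min(2).astype(int); P=cloud(c)
    m=comp(g>185,pl); r=cv2.minAreaRect(np.argwhere(m)[:,::-1].astype(np.float32))
    q=np.array([ray(c,u,v,.043) for u,v in cv2.boxPoints(r)])
    print(n,'plate',m.sum(),r[0],ray(c,*r[0],.043).round(4),'edges',np.linalg.norm(q[1]-q[0]).round(3),np.linalg.norm(q[2]-q[1]).round(3))
    e=[q[1]-q[0],q[2]-q[1]]; e=max(e,key=np.linalg.norm); print(' long dir deg',np.degrees(np.arctan2(e[1],e[0])))
    print(' plate z median',np.median(P[m],0).round(4))
    M=np.zeros(g.shape,bool);M[bx[1]:bx[3],bx[0]:bx[2]]=1
    m=M&(P[...,2]>.027)&(g>70); Q=P[m]; 
    print(' dome',m.sum(),'uv',np.argwhere(m)[:,::-1].mean(0),'cloud mid',((Q.max(0)+Q.min(0))/2).round(4),Q.mean(0).round(4),Q[:,2].max(), np.ptp(Q,0).round(3))
    # sphere fit
    A=np.c_[2*Q,np.ones(len(Q))]; s=np.linalg.lstsq(A,(Q**2).sum(1),rcond=None)[0]; print(' sphere',s[:3].round(4),np.sqrt(s[3]+s[:3]@s[:3]))
    m=M&(c['p'].max(2)<60); r=cv2.minAreaRect(np.argwhere(m)[:,::-1].astype(np.float32)); print(' base',r,ray(c,*r[0],.012).round(4))
c=T
for uv in((315,258),(309,280)): 
    m=comp(c['p'].min(2)>170,uv); x=np.argwhere(m)[:,::-1].mean(0); print('btn',m.sum(),x,ray(c,*x,.042).round(4))
from cell import arm
from scipy.spatial.transform import Rotation as Ro
o=arm.get_obs(); print(Ro.from_rotvec(o['tool_rot']).as_matrix().round(3))
E
```

```text
top plate 615 (278.8999938964844, 257.79998779296875) [ 0.4499 -0.0241  0.043 ] edges 0.042 0.062
 long dir deg -108.53266145035882
 plate z median [ 0.4495 -0.0243  0.044 ]
 dome 208 uv [236.37980769 176.63461538] cloud mid [0.5107 0.0216 0.4592] [0.6211 0.0659 0.0456] 0.890380780189901 [0.261 0.124 0.862]
 sphere [0.5683 0.0377 0.4851] 0.45228671252368896
 base ((237.5, 179.5), (21.0, 21.0), 90.0) [0.6242 0.0676 0.012 ]
scene plate 629 (237.90673828125, 257.0544128417969) [ 0.4487 -0.0251  0.043 ] edges 0.042 0.065
 long dir deg -110.10262533906153
 plate z median [ 0.4484 -0.0254  0.0431]
 dome 191 uv [268.07329843 185.30890052] cloud mid [ 0.3874 -0.1693  0.3721] [0.6113 0.0569 0.0465] 0.717073473006271 [0.499 0.507 0.69 ]
 sphere [ 0.4896 -0.0421  0.5522] 0.5431428333924888
 base ((269.185791015625, 196.71571350097656), (16.52935218811035, 30.162321090698242), 87.1375961303711) [0.6133 0.0569 0.012 ]
btn 56 [315.5 257. ] [ 0.4515 -0.0987  0.042 ]
btn 54 [308.51851852 279.61111111] [ 0.4061 -0.0838  0.042 ]
[[-0.001  0.377  0.926]
 [-0.001  0.926 -0.377]
 [-1.    -0.002 -0.   ]]
```

```bash
python3 - <<'E'
from h import *
T=np.load('top0.npz'); S=np.load('scene0.npz')
for n,c,bx in(('top',T,(222,160,254,196)),('scene',S,(250,170,290,208))):
    P=cloud(c);g=c['p'].min(2)
    M=np.zeros(g.shape,bool);M[bx[1]:bx[3],bx[0]:bx[2]]=1
    ok=M&(P[...,2]>.024)&(P[...,2]<.05)&(g>80)&(np.linalg.norm(P[...,:2]-[.617,.064],axis=-1)<.03)
    Q=P[ok]; print(n,len(Q),np.median(Q,0).round(4),Q.max(0).round(4),Q.min(0).round(4))
    A=np.c_[2*Q,np.ones(len(Q))]; s=np.linalg.lstsq(A,(Q**2).sum(1),rcond=None)[0]; print(' sphere',s[:3].round(4),np.sqrt(s[3]+s[:3]@s[:3]).round(4))
    m=ok.astype(np.uint8); ct=np.argwhere(ok)[:,::-1]; (u,v),r=cv2.minEnclosingCircle(ct.astype(np.float32)); print(' circ',u,v,r,ray(c,u,v,.031).round(4))
# height map
print('heights, cols y=.6..-.2 ; rows x')
H={}
for c in(T,S):
    P=cloud(c); P=P[c['d']>0]
    for x,y,z in P[P[:,2]>.03]:
        if .1<x<.9 and -.3<y<.7 and z<.8: H.setdefault((int(x//.05),int(y//.05)),[]).append(z)
for i in range(17,1,-1): print(f'{i*.05:.2f}',[int(1000*np.percentile(H[(i,j)],98)) if len(H.get((i,j),[]))>3 else 0 for j in range(13,-5,-1)])
E
```

```text
top 205 [0.6225 0.0672 0.0379] [0.6411 0.0835 0.0445] [0.6081 0.051  0.0281]
 sphere [0.6252 0.0678 0.0254] 0.0176
 circ 236.40908813476562 176.77272033691406 8.081555366516113 [0.625  0.0678 0.031 ]
scene 191 [0.6182 0.0633 0.0363] [0.6369 0.0841 0.0422] [0.6048 0.05   0.0267]
 sphere [0.622  0.0675 0.0249] 0.017
 circ 268.125 185.5 8.262401580810547 [0.622  0.0676 0.031 ]
heights, cols y=.6..-.2 ; rows x
0.85 [147, 147, 147, 149, 243, 261, 266, 149, 149, 149, 301, 302, 302, 302, 302, 302, 150, 188]
0.80 [147, 147, 148, 149, 149, 175, 149, 149, 149, 149, 296, 296, 298, 299, 301, 301, 187, 188]
0.75 [0, 147, 147, 148, 149, 149, 149, 149, 149, 149, 149, 149, 149, 149, 149, 149, 149, 149]
0.70 [192, 0, 230, 251, 247, 249, 250, 250, 250, 0, 0, 0, 41, 0, 42, 43, 42, 41]
0.65 [38, 31, 44, 263, 262, 76, 99, 181, 249, 249, 249, 0, 36, 0, 41, 41, 39, 37]
0.60 [0, 0, 44, 263, 263, 53, 99, 99, 98, 0, 0, 0, 42, 0, 0, 0, 49, 0]
0.55 [33, 58, 0, 303, 303, 70, 60, 58, 45, 0, 0, 0, 0, 0, 0, 0, 0, 0]
0.50 [32, 30, 135, 286, 284, 65, 58, 56, 45, 0, 0, 43, 0, 33, 36, 0, 0, 0]
0.45 [31, 32, 138, 138, 285, 55, 49, 45, 45, 0, 0, 0, 0, 44, 45, 44, 42, 0]
0.40 [32, 32, 44, 45, 45, 45, 45, 45, 45, 0, 0, 78, 0, 44, 46, 43, 42, 0]
0.35 [0, 0, 0, 0, 0, 0, 0, 0, 0, 0, 0, 0, 0, 0, 36, 41, 35, 0]
0.30 [0, 0, 0, 0, 0, 0, 0, 0, 0, 0, 0, 0, 0, 0, 0, 0, 0, 0]
0.25 [0, 0, 0, 0, 0, 0, 0, 0, 0, 0, 0, 0, 0, 0, 0, 0, 0, 0]
0.20 [0, 0, 0, 0, 0, 0, 0, 0, 0, 0, 0, 0, 0, 0, 0, 0, 0, 0]
0.15 [0, 0, 0, 0, 0, 0, 0, 0, 0, 0, 0, 0, 0, 0, 0, 0, 0, 0]
0.10 [0, 0, 0, 0, 0, 0, 0, 0, 0, 0, 0, 0, 0, 0, 243, 0, 0, 0]
```

Dome axis is at (0.6235, 0.0677); the two views agree within 3 mm, with a fitted sphere of about 17.5 mm radius. Plate centre is at (0.4493, -0.0246), measured 42 x 62 mm at z 0.043. A 0.25 m panel at x > 0.65, y > 0.15 is to be skirted. First I'll go around near the robot side with the fingers shut.

```bash
python3 -m handwheel '[[0,[0,-1.2,1.5],0],[0,[0,-2.4,3],0],[0,[0,-2.4,3],0],[0,[0,-2.4,3],0],[0,[0,-2.4,3],0],[0,[0,-2.4,3],0],[0,[0,-2.4,3],0],[0,[0,-2.4,3],0],[0,[0,-2.4,3],0],[0,[0,-2.4,3],0]]' 20
cat > go.py <<'E'
import sys,numpy as np
from cell import arm
from scipy.spatial.transform import Rotation as Ro
o=arm.get_obs(); R=Ro.from_rotvec(o['tool_rot']).as_matrix()
d=np.array([float(a) for a in sys.argv[1:4]])-o['tool_pos']
print('t',o['t'].__round__(2) ,'pos',o['tool_pos'].round(4),'tool shift cm',(R.T@d*100).round(2),'F',o['ft_force'].round(2),'w',round(o['width'],4),'tool y',R[:,1].round(3),'x',R[:,0].round(4))
E
python3 go.py .6235 .0677 .12
```

```text
t: 0.93
tool_pos: [0.3951, 0.2121, 0.2451]
tool_rot: [0.303, 1.55, -0.303]
ft_force: [0.9, -0.1, 0.1]
width: 0.0
t 0.93 pos [0.3951 0.2121 0.2451] tool shift cm [12.5  -4.76 26.6 ] F [ 0.87 -0.09  0.13] w 0.0 tool y [ 0.377  0.926 -0.   ] x [-3.e-04  0.e+00 -1.e+00]
```

```bash
python3 -m handwheel '[[0,[0,-0.5,3],0],[0,[1,-0.5,3],0],[0,[1,-0.5,3],0],[0,[1,-0.5,3],0],[0,[1.5,-0.5,3],0],[0,[1.5,-0.5,3],0],[0,[1.5,-0.5,3],0],[0,[1.5,-0.5,3],0],[0,[1.5,-0.5,1.5],0],[0,[0,0,0],0]]'
python3 go.py .6235 .0677 .064
python3 - <<'E'
from cell import arm
import cv2
for n in("wrist","scene"):
    p,d=arm.camera(n); cv2.imwrite(f"pics/{n}1.png",p[:,:,::-1])
E
```

```text
t: 1.77
tool_pos: [0.6146, 0.0735, 0.1359]
tool_rot: [0.305, 1.553, -0.307]
ft_force: [-1.4, -0.5, 0.1]
width: 0.0003
t 1.77 pos [0.6146 0.0735 0.1359] tool shift cm [ 7.18 -0.18  1.07] F [-1.38 -0.52  0.05] w 0.0003 tool y [ 0.38   0.925 -0.002] x [-4.6e-03 -6.0e-04 -1.0e+00]
```

View pics/wrist1.png

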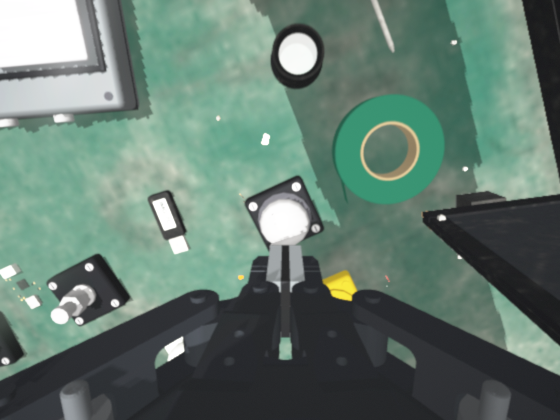

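View pics/scene1.png

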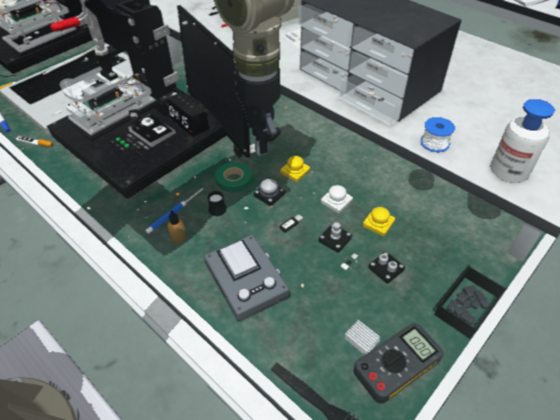

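The wrist view shows the dome at (285,218), just ahead of the shut fingertips at (285,245). I'll check its position from this view too.

```bash
python3 - <<'E'
from cell import arm
from h import *
c=dict(arm.camera_info('wrist')); c['p'],c['d']=arm.camera('wrist')
P=cloud(c); np.savez('wrist1.npz',**c)
ok=(P[...,2]>.026)&(P[...,2]<.05)&(np.linalg.norm(P[...,:2]-[.6235,.0677],axis=-1)<.03)
Q=P[ok]; uv=np.argwhere(ok)[:,::-1]
(u,v),r=cv2.minEnclosingCircle(uv.astype(np.float32)); print(len(Q),u,v,r,ray(c,u,v,.031).round(4),Q.max(0),Q.min(0))
A=np.c_[2*Q,np.ones(len(Q))]; s=np.linalg.lstsq(A,(Q**2).sum(1),rcond=None)[0]; print(' sphere',s[:3].round(4),np.sqrt(s[3]+s[:3]@s[:3]).round(4))
E
python3 go.py .6235 .0677 .064
```

```text
1722 281.34039306640625 225.16583251953125 24.368408203125 [0.623  0.0686 0.031 ] [0.63985871 0.08601883 0.0407415 ] [0.60608034 0.05077809 0.02600255]
 sphere [0.6238 0.0683 0.0195] 0.0205
t 1.92 pos [0.6132 0.0762 0.14  ] tool shift cm [ 7.6  -0.4   1.29] F [-0.43  0.7   0.5 ] w 0.0001 tool y [ 0.377  0.926 -0.   ] x [-1.8e-03  4.0e-04 -1.0e+00]
```

```bash
python3 -m handwheel '[[0,[1,-0.4,1.3],0],[0,[2,0,0],0],[0,[2,0,0],0],[0,[1.5,0,0],0],[0,[0.4,0,0],0],[0,[0,0,0],0],[0,[0,0,0],0],[0,[0,0,0],0]]'
python3 go.py .6235 .068 .054; python3 go.py .6235 .068 .054
```

```text
t: 2.58
tool_pos: [0.6256, 0.0676, 0.0729]
tool_rot: [0.303, 1.547, -0.303]
ft_force: [0.0, 0.5, 0.5]
width: -0.0003
t 2.58 pos [0.6256 0.0676 0.0729] tool shift cm [ 1.89 -0.05 -0.21] F [0.02 0.51 0.52] w -0.0003 tool y [0.377 0.926 0.001] x [ 0.0027 -0.     -1.    ]
t 2.58 pos [0.6256 0.0676 0.0729] tool shift cm [ 1.89 -0.05 -0.21] F [0.02 0.51 0.52] w -0.0003 tool y [0.377 0.926 0.001] x [ 0.0027 -0.     -1.    ]
```

```bash
python3 -m handwheel '[[0,[0.7,0,-0.2],0],[0,[0.6,0,0],0],[0,[0,0,0],0],[0,[0,0,0],0],[0,[0,0,0],0]]'
python3 go.py .6235 .068 .054; python3 -m handwheel '[[0,[0,0,0],0],[0,[0,0,0],0]]'
```

```text
t: 3.0
tool_pos: [0.6226, 0.0682, 0.0582]
tool_rot: [0.303, 1.55, -0.303]
ft_force: [-1.2, 0.2, 0.7]
width: -0.0
t 3.0 pos [0.6226 0.0682 0.0582] tool shift cm [0.42 0.02 0.09] F [-1.25  0.18  0.67] w -0.0 tool y [0.377 0.926 0.   ] x [-2.e-04  1.e-04 -1.e+00]
t: 3.17
tool_pos: [0.6229, 0.0681, 0.0585]
tool_rot: [0.304, 1.549, -0.303]
ft_force: [-0.3, -0.9, 0.5]
width: -0.0
```

Tip is at about 44 mm, baseline Fz about 0.5 N. Now creeping down in small steps.

```bash
python3 -m handwheel '[[0,[0.2,0,0],0],[0,[0.2,0,0],0],[0,[0,0,0],0],[0,[0,0,0],0]]'; python3 -m handwheel '[[0,[0.1,0,0],0],[0,[0,0,0],0],[0,[0,0,0],0]]'; python3 -m handwheel '[[0,[0,0,0],0]]'
```

```text
t: 3.5
tool_pos: [0.6226, 0.0681, 0.0541]
tool_rot: [0.303, 1.55, -0.304]
ft_force: [-0.2, -0.1, -0.2]
width: 0.0001
t: 3.75
tool_pos: [0.6228, 0.0682, 0.0533]
tool_rot: [0.303, 1.549, -0.303]
ft_force: [0.4, 0.7, 0.4]
width: 0.0004
t: 3.83
tool_pos: [0.6228, 0.0681, 0.0534]
tool_rot: [0.304, 1.549, -0.303]
ft_force: [-0.1, -0.2, 0.8]
width: -0.0
```

```bash
python3 -m handwheel '[[0,[0.1,0,0],0],[0,[0,0,0],0],[0,[0,0,0],0]]'; python3 -m handwheel '[[0,[0,0,0],0]]';python3 -m handwheel '[[0,[0,0,0],0]]'; python3 - <<'E'
from cell import arm
from h import *
c=dict(arm.camera_info('wrist')); c['p'],c['d']=arm.camera('wrist')
cv2.imwrite('pics/wrist2.png',c['p'][:,:,::-1]); p,_=arm.camera('scene'); cv2.imwrite('pics/scene2.png',cv2.resize(p[120:240,200:340],None,fx=5,fy=5)[:,:,::-1])
P=cloud(c);ok=(P[...,2]>.026)&(P[...,2]<.05)&(np.linalg.norm(P[...,:2]-[.6235,.0677],axis=-1)<.03)
Q=P[ok];print(len(Q),np.percentile(Q[:,2],[50,90,98]))
A=np.c_[2*Q,np.ones(len(Q))]; s=np.linalg.lstsq(A,(Q**2).sum(1),rcond=None)[0]; print(' sphere',s[:3].round(4),np.sqrt(s[3]+s[:3]@s[:3]).round(4))
E
```

```text
t: 4.08
tool_pos: [0.6228, 0.0682, 0.0524]
tool_rot: [0.304, 1.549, -0.303]
ft_force: [0.6, 0.4, 1.4]
width: 0.0002
t: 4.17
tool_pos: [0.6228, 0.0682, 0.0524]
tool_rot: [0.304, 1.549, -0.303]
ft_force: [-0.7, -0.2, 1.8]
width: -0.0002
t: 4.25
tool_pos: [0.6228, 0.0682, 0.0523]
tool_rot: [0.304, 1.549, -0.303]
ft_force: [0.4, 0.3, 0.9]
width: 0.0001
2179 [0.03306519 0.04620472 0.04934064]
 sphere [0.6221 0.0689 0.035 ] 0.0146
```

View pics/scene2.png

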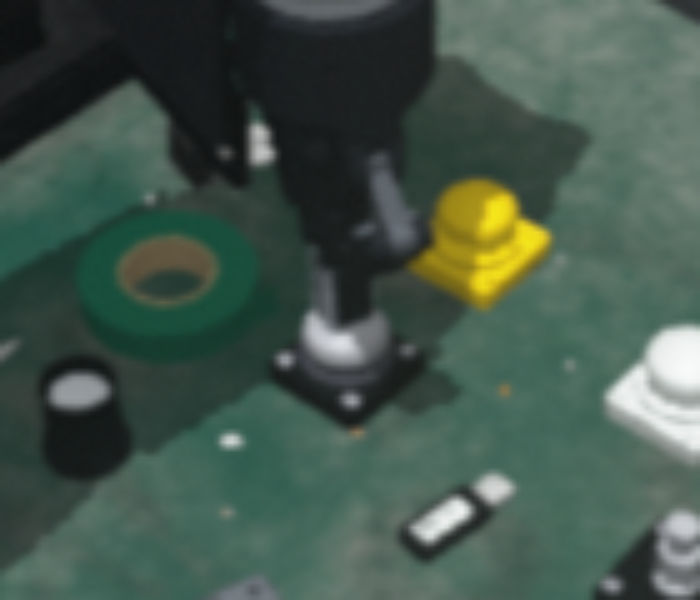

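View pics/wrist2.png

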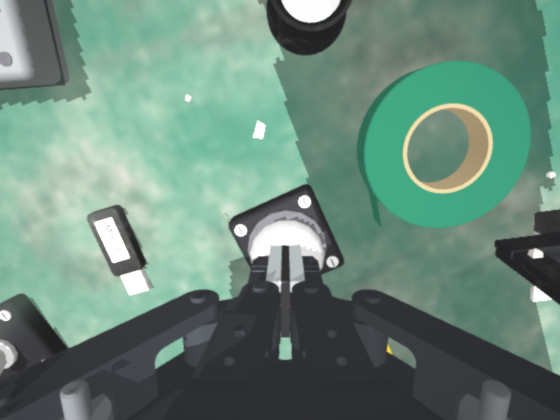

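Both views show the fingertips resting on the dome (scene crop 345,330). Fz is up about 1 N and the tip is at 38.3 mm. I'll add half a millimetre for certainty, then lift off.

```bash
python3 -m handwheel '[[0,[0.06,0,0],0],[0,[0,0,0],0],[0,[0,0,0],0]]'; python3 -m handwheel '[[0,[0,0,0],0]]';python3 -m handwheel '[[0,[0,0,0],0]]'; python3 -m handwheel '[[0,[-0.3,0,0],0],[0,[-0.7,0,0],0],[0,[-2,0,0],0],[0,[-3,0,0],0],[0,[-1,0,0],0],[0,[0,0,0],0],[0,[0,0,0],0]]'; python3 go.py .4493 -.0246 .12
```

```text
t: 4.6
tool_pos: [0.6228, 0.0682, 0.0517]
tool_rot: [0.304, 1.549, -0.303]
ft_force: [-0.2, 0.7, 2.0]
width: -0.0
t: 4.68
tool_pos: [0.6228, 0.0682, 0.0517]
tool_rot: [0.304, 1.549, -0.303]
ft_force: [-0.3, 0.1, 1.4]
width: -0.0001
t: 4.77
tool_pos: [0.6228, 0.0682, 0.0517]
tool_rot: [0.304, 1.549, -0.303]
ft_force: [0.6, 0.8, 0.7]
width: 0.0
t: 5.35
tool_pos: [0.6233, 0.0682, 0.1223]
tool_rot: [0.304, 1.548, -0.303]
ft_force: [0.2, 0.7, -0.0]
width: 0.0001
t 5.35 pos [0.6233 0.0682 0.1223] tool shift cm [  0.2  -15.15 -12.61] F [ 0.17  0.66 -0.05] w 0.0001 tool y [0.377 0.926 0.001] x [ 0.0019  0.     -1.    ]
```

```bash
python3 -m handwheel '[[0,[0,-1,-0.8],0],[0,[0,-2.1,-1.75],0],[0,[0,-2.1,-1.75],0],[0,[0,-2.1,-1.75],0],[0,[0,-2.1,-1.75],0],[0,[0,-2.1,-1.75],0],[0,[0,-2.1,-1.75],0],[0,[0,-1.5,-1.3],0],[0,[0,0,0],0],[0,[0,0,0],0]]'; python3 - <<'E'
from cell import arm
from h import *
c=dict(arm.camera_info('wrist')); c['p'],c['d']=arm.camera('wrist')
cv2.imwrite('pics/wrist3.png',c['p'][:,:,::-1])
P=cloud(c);ok=(abs(P[...,2]-.043)<.0025)&(np.linalg.norm(P[...,:2]-[.4493,-.0246],axis=-1)<.045)&(c['p'].min(2)>150)
r=cv2.minAreaRect(P[ok][:,:2].astype(np.float32)*1000);print(ok.sum(),r)
E
python3 go.py .4493 -.0246 .06
```

```text
t: 6.18
tool_pos: [0.4476, -0.0242, 0.1206]
tool_rot: [0.305, 1.551, -0.304]
ft_force: [0.9, -0.9, -0.5]
width: -0.0002
5574 ((448.70623779296875, -23.48160171508789), (61.61867904663086, 41.057151794433594), 72.15816497802734)
t 6.23 pos [ 0.4488 -0.0241  0.1209] tool shift cm [ 6.09 -0.03  0.07] F [-0.09 -0.1  -0.29] w -0.0 tool y [0.378 0.926 0.   ] x [-6.e-04  5.e-04 -1.e+00]
```

View pics/wrist3.png

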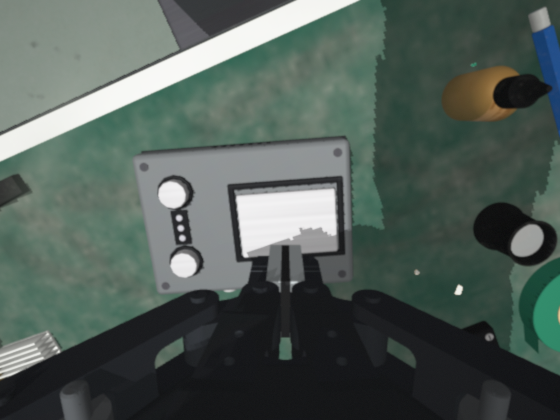

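The wrist view shows the plate at (288,220). It measures 62 x 41 mm centred at (0.4487, -0.0235), and the tool is within 1 mm above that. Descending.

```bash
python3 -m handwheel '[[0,[1,0,0],0],[0,[2,0,0],0],[0,[2,0,0],0],[0,[0.8,0,0],0],[0,[0.2,0,0],0],[0,[0,0,0],0],[0,[0,0,0],0],[0,[0,0,0],0]]'; python3 -m handwheel '[[0,[0.2,0,0],0],[0,[0.2,0,0],0],[0,[0.1,0,0],0],[0,[0,0,0],0],[0,[0,0,0],0]]'; python3 -m handwheel '[[0,[0.1,0,0],0],[0,[0.1,0,0],0],[0,[0,0,0],0],[0,[0,0,0],0]]'
```

```text
t: 6.9
tool_pos: [0.4501, -0.0242, 0.0625]
tool_rot: [0.303, 1.548, -0.303]
ft_force: [-0.4, -0.4, 0.3]
width: 0.0002
t: 7.32
tool_pos: [0.4492, -0.0242, 0.0568]
tool_rot: [0.304, 1.549, -0.303]
ft_force: [0.7, 0.1, 0.3]
width: 0.0001
t: 7.65
tool_pos: [0.4492, -0.0242, 0.0547]
tool_rot: [0.304, 1.549, -0.303]
ft_force: [-0.1, 0.5, 1.9]
width: -0.0006
```

```bash
python3 -m handwheel '[[0,[0.1,0,0],0],[0,[0.1,0,0],0],[0,[0.1,0,0],0],[0,[0,0,0],0],[0,[0,0,0],0]]'; python3 -m handwheel '[[0,[0.05,0,0],0],[0,[0,0,0],0],[0,[0,0,0],0]]'; python3 -m handwheel '[[0,[0.05,0,0],0],[0,[0,0,0],0],[0,[0,0,0],0]]'
```

```text
t: 8.07
tool_pos: [0.4492, -0.0242, 0.0517]
tool_rot: [0.303, 1.549, -0.303]
ft_force: [0.3, -0.3, 3.1]
width: -0.0001
t: 8.32
tool_pos: [0.4492, -0.0242, 0.0513]
tool_rot: [0.303, 1.549, -0.303]
ft_force: [-0.0, -0.3, 3.0]
width: -0.0
t: 8.57
tool_pos: [0.4492, -0.0242, 0.051]
tool_rot: [0.303, 1.549, -0.303]
ft_force: [-1.2, -0.2, 5.8]
width: 0.0002
```

```bash
python3 -m handwheel '[[0,[0.05,0,0],0],[0,[0,0,0],0],[0,[0,0,0],0]]';python3 -m handwheel '[[0,[0,0,0],0]]'
```

```text
t: 8.82
tool_pos: [0.4492, -0.0242, 0.0508]
tool_rot: [0.303, 1.549, -0.303]
ft_force: [-2.3, 0.7, 10.3]
width: -0.0003
t: 8.9
tool_pos: [0.4492, -0.0242, 0.0508]
tool_rot: [0.303, 1.549, -0.303]
ft_force: [-2.1, 1.3, 8.7]
width: -0.0005
```

Position has stalled at 50.8 mm and the force has jumped from 3 to 9–10 N, so the plate is at its stop. Holding for about 1.6 s, then withdrawing straight up.

```bash
python3 -m handwheel '[[0,[0,0,0],0],[0,[0,0,0],0],[0,[0,0,0],0],[0,[0,0,0],0],[0,[0,0,0],0],[0,[0,0,0],0],[0,[0,0,0],0],[0,[0,0,0],0],[0,[0,0,0],0],[0,[0,0,0],0]]';python3 -m handwheel '[[0,[0,0,0],0],[0,[0,0,0],0],[0,[0,0,0],0],[0,[0,0,0],0],[0,[0,0,0],0],[0,[0,0,0],0],[0,[0,0,0],0],[0,[0,0,0],0],[0,[0,0,0],0],[0,[0,0,0],0]]'; python3 -m handwheel '[[0,[-0.2,0,0],0],[0,[-0.3,0,0],0],[0,[-0.5,0,0],0],[0,[-1,0,0],0],[0,[-2,0,0],0],[0,[-3,0,0],0],[0,[-3,0,0],0],[0,[-1.5,0,0],0],[0,[0,0,0],0],[0,[0,0,0],0]]'; python3 - <<'E'
from cell import arm
from h import *
T0=np.load('top0.npz'); S0=np.load('scene0.npz')
for n,z in(('top',T0),('scene',S0)):
    p,d=arm.camera(n); cv2.imwrite(f'pics/{n}4.png',p[:,:,::-1]); np.savez(f'{n}4.npz',p=p,d=d)
c=dict(arm.camera_info('wrist')); c['p'],c['d']=arm.camera('wrist')
P=cloud(c);ok=(abs(P[...,2]-.043)<.0025)&(np.linalg.norm(P[...,:2]-[.4493,-.0246],axis=-1)<.045)&(c['p'].min(2)>150)
print(ok.sum(),np.median(P[ok][:,2]),cv2.minAreaRect(P[ok][:,:2].astype(np.float32)*1000))
print(arm.get_obs()['t'],arm.get_obs()['tool_pos'],arm.get_obs()['ft_force'])
E
```

```text
t: 9.73
tool_pos: [0.4492, -0.0242, 0.0508]
tool_rot: [0.303, 1.549, -0.303]
ft_force: [-2.1, -0.1, 8.8]
width: 0.0001
t: 10.57
tool_pos: [0.4492, -0.0242, 0.0508]
tool_rot: [0.303, 1.549, -0.303]
ft_force: [-2.7, -0.1, 10.0]
width: 0.0001
t: 11.4
tool_pos: [0.4495, -0.0242, 0.1658]
tool_rot: [0.303, 1.548, -0.303]
ft_force: [0.7, 1.2, 0.4]
width: -0.0001
4227 0.04220888034414188 ((449.0550231933594, -23.61990737915039), (61.69621276855469, 41.74563980102539), 72.35786437988281)
11.55 [ 0.44796155 -0.02384388  0.16380327] [0.13682024 0.8429349  0.74804452]
```

View pics/scene4.png

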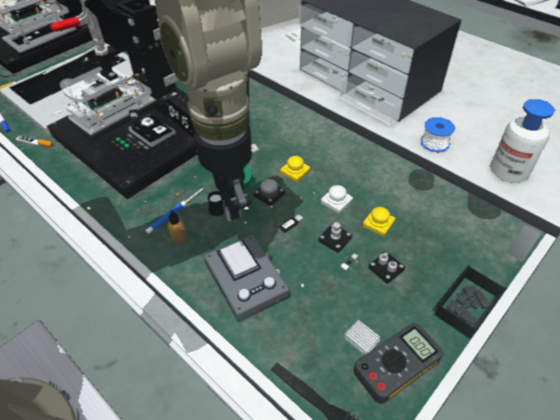

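View pics/top4.png

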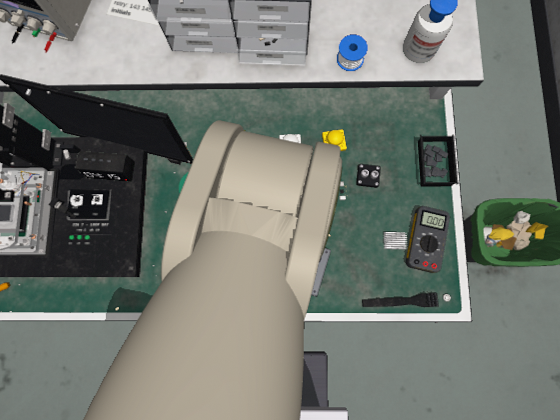

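The scene view shows the tester at (246,275), the terminals and the bystanders in view all in place. The plate is back at z ≈ 43 mm, its centre moved by less than 0.5 mm, and the gripper is clear.

```bash
python3 -c "
from cell import arm; print(arm.hand_in())"
```

```text
the job is handed in; nothing more can be done
None
```

I did the static check in the order asked and handed it in at about 11.6 s; no verdict was reported.

- **Earth point:** I lightly touched the dome with the shut fingertips, pushing it in about 2 mm. The force was roughly 1–1.5 N, close to the sensor's noise of about ±0.5 N. The tip height and two camera views also showed contact.
- **Tester plate:** I pressed it until it stopped moving and the force jumped from 3 N to about 9–10 N. I held it there for about 1.7 s, then withdrew straight up.

**Last checks:** the plate had sprung back to about 42–43 mm. Its centre matched the reading taken before the press within 0.4 mm and 0.2°. Nothing had visibly moved in the scene picture, and the gripper was more than 10 cm above the tester. In the final top view the arm hid the tester and the earth point, so those checks rest on the scene and wrist cameras.

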